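# Set the washed pudding mould rim-down to drain

### The job

Three white drip dishes stand on the right of the table, and two of them already hold a steel pudding mould. Take the washed mould that lies on its side and stand it in the round well of the empty dish with its open, lipped rim down, flat on the well's floor so that it can drain. Set it down gently rather than dropping or knocking it over, and leave the two moulds that are already draining as they are.

Things in the scene. Friction and masses are not known exactly. Their poses are not given: they have to be found in the camera images.
- mould: the mould to set down: loose eight-sided steel cup, 64 mm high, 90 g (+-1/3), walls 2.5 mm, straight sides 50 mm across flats (54 across corners). One end closed; the open end has an outward lip 58 mm across flats (63 across corners) over its last 4 mm. Origin: centre of the closed end's outer face; z along the axis to the open rim; x and y square to flats
- mould_rim (a point): centre of the mould's open rim plane, 64 mm from its origin along z; axes as the mould. At the start the mould lies on one flat on the table, its rim pointing to the right (world -y) within about 30 degrees and its axis rising 4 degrees to the rim; its -x points up
- mould_mid (a point): point on the mould's axis 28 mm from the closed end, 36 mm from the rim: a good place to grip; axes as the mould. At the start y is level, so the flats on the +y and -y sides stand upright and can be gripped; there is free space beside it and to its left (behind the closed end)
- free_dish_well (a point): centre of the floor of the empty dish's well, z up. The fixed white dish is 92 x 92 mm, 16 mm high; its round well is 72 mm wide, 8 mm deep, with a 2 mm chamfer: its floor is 8 mm above the table. The lip goes in with 4 mm to spare all round, at any yaw
- full_dish_1: one of the two occupied dishes, fixed, same make as the empty one; origin under its centre, on the table. The three dishes stand side by side along y, about 115 mm from centre to centre, in any order
- full_dish_2: the other occupied dish, likewise
- drained_mould_1: loose mould of the same make standing rim down in an occupied dish, reaching 72 mm above the table; origin in the centre of its closed end (now on top), z to its rim (down). To be left alone
- drained_mould_2: the other draining mould, likewise

How it is judged:
By the outcome, as a careful person would: the job done as asked, in the order asked, and still so for the second after the job is handed in, with the robot touching nothing.
It also fails if it takes over 40 s, if anything falls off the work surface, if the arm or the gripper's body presses on something with over 40 N, if the wrist force passes 120 N, or if a joint passes its speed limit or range.

### The arm

A 6-joint arm with a two-finger parallel gripper is mounted at the origin on the work surface; the furniture and walls round the work are solid. World frame = base frame: x ahead of the robot, y to its left, z up, the work surface at z = 0. Lengths are in m, angles in rad, forces in N, time in s.
With the tool pointing down it reaches from about 0.425 to 0.95 m from the base axis. Payload 3.5 kg.
Tool frame: the origin (TCP) lies at the very end of the fingers, on their centre line; the grasp point (between the pads) lies 19 mm behind it; z points along the fingers, y is the line along which they close (so a half turn about z gives the same grasp; the last joint's range is limited). The gripper opens to 85 mm and grips with 20 to 120 N. Pads are 22 mm wide; open, the fingers measure 114 mm over their backs; the gripper's body (76 mm by 85 mm) begins 54 mm behind the grasp point. The pads swing forward as they close: fully open they stand 13 mm farther back than shut.
Start: joints at [-0.15, 0.286, 1.577, -0, 1.279, -0.15], TCP at [0.675, 0, 0.231] pointing down, gripper open.
Joint ranges: [-2.77, 2.77], [-0.9, 2.22], [0.21, 2.48], [-1.53, 4.67], [0.24, 2.81], [-2.84, 2.84]. Speed limits (rad/s): [2.79, 2.79, 3.14, 3.14, 3.14, 3.14].

### API

Orientations are given as a unit quaternion [x, y, z, w].
In Python, from plant import ctrl, camrig gives the robot as it stands (ctrl), with the cameras (camrig).
- The arm moves only by the shell command python3 inch.py 'ROWS' [FORCE]. ROWS is a JSON list of rows, 1 to 10 of them, each of 7 numbers: dx, dy, dz in m, then a rotation vector rx, ry, rz in rad, then the opening from 0.0 (shut) to 1.0 (fully open); each row is the pose to reach, as a shift and turn from the pose commanded when the command began, along the tool's axes at that moment; what a row does not reach only later rows make up. A row lasts 1/8 s, in which the tool goes at most 0.0625 m and 0.188 rad, less where a joint would pass 70% of its speed; a pose out of reach is approached as far as the arm can. The fingers move at their own pace and stop on an object; FORCE is the grip in N (left out, the last holds). Time passes only in rows, so rows that do not move let the fingers close. It prints the time, the measured TCP pose, the force, the opening and the grip force at its end.
- ctrl.get_state(): the state, without advancing time (a new reading comes with each control period).
- camrig.read_camera(name): name is "scene" or "side" or "wrist"; returns a dict with "pixels" (480x640x3 uint8, red, green, blue), "camera_matrix" (3x3 intrinsics, pixels), "xyz" and "orientation" of the camera in the world. Camera axes: x right, y down, z forward; pixel columns grow to the right and rows downward; lengths in m; the calibration is good to about 2 mm. A picture is of the moment at which its call begins. There is no depth.
- ctrl.sign_off(): hands the job in; it is judged then, once.
The state is a dict: "time": time; "qpos": joint angles; "dq": joint speeds; "joint_efforts": joint torques, N m; "eef_pos": TCP position; "tcp_rot": TCP orientation; "contact_force": force on the tool from outside, world axes, zero at the start; "wrist_torque": the same for the moment, N m; "opening": opening from 0.0 (shut) to 1.0 (fully open); "finger_force": force on a finger pad.
Only numpy, scipy, OpenCV 4.12 (cv2) and the standard library are available. Lean on these libraries where they do the work, as an engineer would, in place of code of your own. Each camera call takes 0.05 s, during which the arm holds its last target. There are 200 camera calls.

## Working session

There is one attempt and no reset: what is moved stays moved. The work goes in short steps, Python scripts to look and compute and a shell command to move; the robot and the scene stay as the last step left them, time stands still between calls to the robot, and variables do not carry over. Pictures are saved under pics/ and viewed, at most 12 in all, crops included, and the job is handed in when it is done.

```bash
ls; mkdir -p pics; python3 - <<'E'
from plant import ctrl, camrig
import cv2
for n in("scene","side","wrist"):
    c=camrig.read_camera(n); cv2.imwrite(f"pics/{n}0.png",c["pixels"][:,:,::-1]); print(n,c["camera_matrix"],c["xyz"],c["orientation"])
print(ctrl.get_state())
E
```

```text
inch.py
pics
plant.py
scene [[597.51711302   0.         321.43382504]
 [  0.         597.51711302 238.05184977]
 [  0.           0.           1.        ]] [-0.38276363 -0.4398523   0.84463571] [ 0.76592066 -0.4813447   0.21978021 -0.36519788]
side [[619.85244754   0.         321.82015972]
 [  0.         619.85244754 245.05453878]
 [  0.           0.           1.        ]] [ 0.39729999 -1.02952258  0.95011644] [ 0.91054834 -0.02000795  0.01438409 -0.41266755]
wrist [[349.04276861   0.         314.64906229]
 [  0.         349.04276861 244.65163762]
 [  0.           0.           1.        ]] [0.67486015 0.08210904 0.37292817] [ 0.98683091  0.00099993 -0.00144533  0.16174571]
{'time': 0.15, 'qpos': array([-1.49993778e-01,  2.87008957e-01,  1.57786801e+00, -4.08974897e-05,
        1.27862459e+00, -1.50004281e-01]), 'dq': array([ 0.00137473, -0.00266343, -0.00535838, -0.00024949, -0.00188936,
        0.00224871]), 'joint_efforts': array([ 7.91554030e-04, -4.06602967e+01, -2.93140125e+01, -8.94972595e-05,
        3.96185191e-03, -2.97825103e-06]), 'eef_pos': array([6.74470068e-01, 1.04006328e-04, 2.30218969e-01]), 'tcp_rot': array([ 7.07098567e-01,  7.07114351e-01, -5.82221119e-04, -7.56556464e-04]), 'contact_force': array([-0.79712799,  0.21180736,  0.83023694]), 'wrist_torque': array([-0.02115626, -0.02119005, -0.01093434]), 'finger_force': 0.0, 'opening': 0.9975182523139853}
```

View pics/scene0.png

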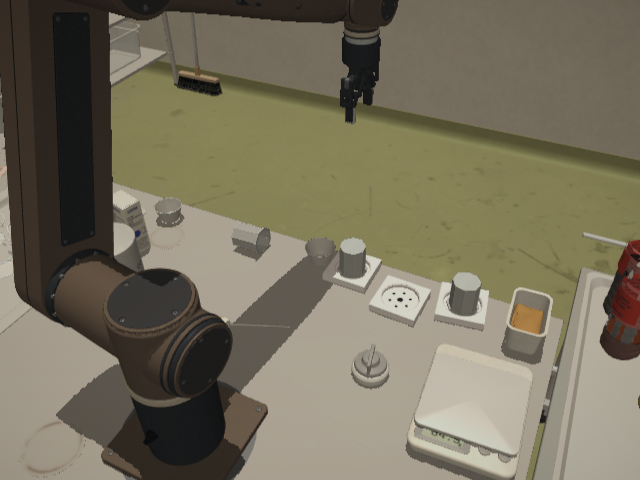

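View pics/side0.png

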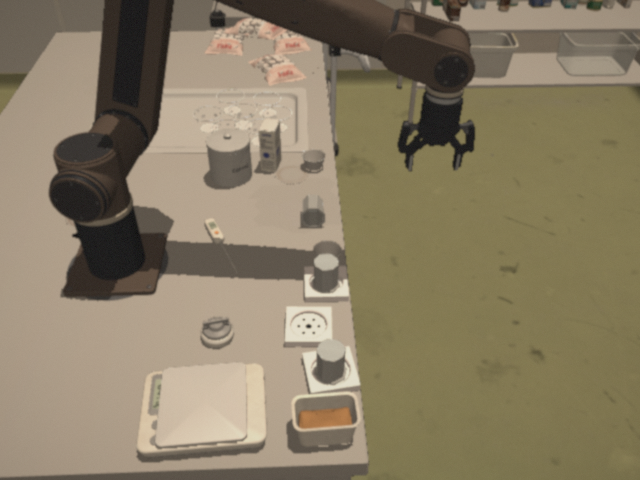

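View pics/wrist0.png

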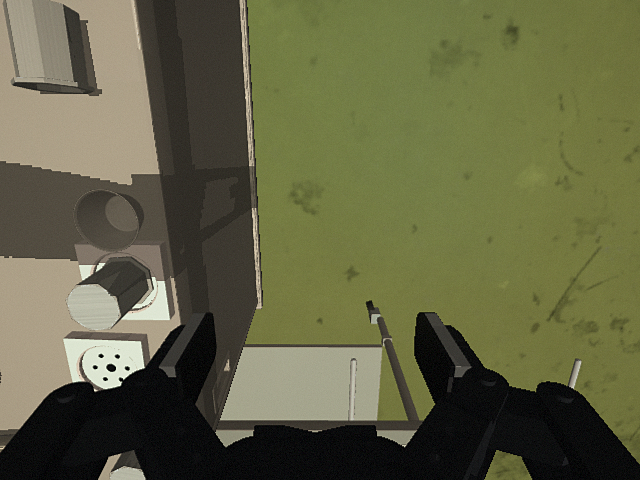

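The scene picture shows the lying mould at (251,237), the empty dish at (401,299), and the full dishes at (355,262) and (464,300). A loose round cup stands at (320,250). In the side view the mould is at (313,212) and the empty dish at (309,325). In the wrist view the mould is cut off at the upper left, and the empty dish is at (108,365).

I'll make rough position estimates first, then bring the wrist camera over the mould.

```bash
cat > h.py <<'E'
import numpy as np, cv2
from scipy.spatial.transform import Rotation as R
from plant import ctrl, camrig
def cam(n):
    c=camrig.read_camera(n); c["img"]=np.ascontiguousarray(c["pixels"][:,:,::-1]); return c
def ray(c,uv):
    d=np.linalg.inv(c["camera_matrix"])@[uv[0],uv[1],1.]; d=R.from_quat(c["orientation"]).apply(d); return np.array(c["xyz"]),d/np.linalg.norm(d)
def onz(c,uv,z):
    o,d=ray(c,uv); return o+d*(z-o[2])/d[2]
def tri(*cu):
    A=0;b=0
    for c,uv in cu:
        o,d=ray(c,uv);P=np.eye(3)-np.outer(d,d);A=A+P;b=b+P@o
    p=np.linalg.solve(A,b)
    res=[np.linalg.norm((np.eye(3)-np.outer(ray(c,u)[1],ray(c,u)[1]))@(p-c["xyz"])) for c,u in cu]
    return p,res
def proj(c,p):
    q=c["camera_matrix"]@R.from_quat(c["orientation"]).inv().apply(np.array(p)-c["xyz"]); return q[:2]/q[2]
E
python3 - <<'E'
from h import *
s=cam("scene");d=cam("side")
np.set_printoptions(precision=4,suppress=True)
for n,a,b in [("mould",(251,237),(313,212)),("free",(400,299),(309,326)),("m1top",(353,244),(326,262)),("m2top",(466,279),(331,348)),("cup",(320,250),(328,252))]:
    print(n,tri((s,a),(d,b)),onz(s,a,.01),onz(d,b,.01))
big=lambda i,x,y,w,h,k: cv2.resize(i[y:y+h,x:x+w],None,fx=k,fy=k,interpolation=cv2.INTER_CUBIC)
a=big(s["img"],190,200,133,100,6); b=big(d["img"],260,170,133,100,6)
cv2.imwrite("pics/c1.png",np.vstack([cv2.resize(a,(400,300)),cv2.resize(b,(400,300))]))
E
python3 inch.py '[[0.01,-0.05,0,0,0,0,1],[0.03,-0.1,0,0,0,0,1],[0.04,-0.15,0,0,0,0,1],[0.05,-0.19,0,0,0,0,1],[0.05,-0.19,0,0,0,0,1],[0.05,-0.19,0,0,0,0,1]]'; python3 - <<'E'
from h import *
import pickle
w=cam("wrist");cv2.imwrite("pics/w1.png",w["img"]);pickle.dump(w,open("w1.pkl","wb"))
s=ctrl.get_state();print(s["qpos"],s["eef_pos"],s["tcp_rot"],proj(w,[.442,.148,.025]),proj(w,[.42,-.203,.008]))
E
```

```text
time: 1.0
eef_pos: [0.4857, 0.0499, 0.2319]
tcp_rot: [0.707, 0.707, 0.0, 0.001]
contact_force: [-0.5, -0.1, 0.3]
opening: 0.999
finger_force: 0.0
[-1.06011089e-01 -1.35528133e-01  2.02344048e+00 -8.04264702e-05
  1.25230589e+00 -1.05713593e-01] [0.48600898 0.04973427 0.23184377] [7.07202903e-01 7.07010312e-01 4.02149326e-04 5.58560349e-04] [267.79851787 108.65447936] [263.71854583 398.26754531]
```

View pics/w1.png

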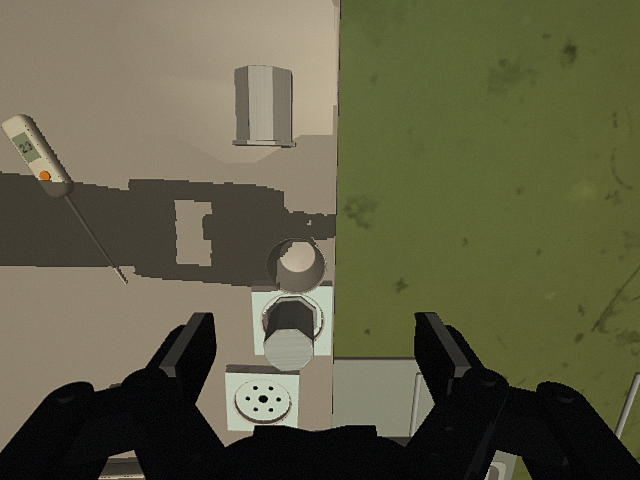

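View pics/c1.png

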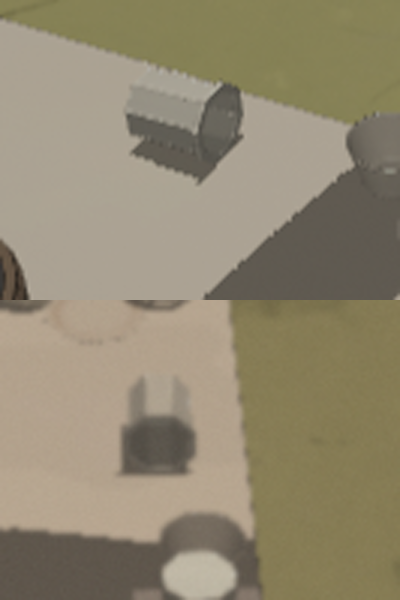

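The wrist picture shows the mould's body at u 234–292 and v 66–146, with the rim toward the bottom of the picture. The empty dish's well is centred at (263,400). The crop shows the mould's rim facing right, with the round cup next to full dish 1. I'll move left for a second wrist view and get the outlines with masks.

```bash
python3 inch.py '[[0.05,-0.01,0,0,0,0,1],[0.1,-0.02,0,0,0,0,1],[0.13,-0.03,0,0,0,0,1],[0.13,-0.03,0,0,0,0,1],[0.13,-0.03,0,0,0,0,1]]'; python3 - <<'E'
from h import *
import pickle
np.set_printoptions(precision=4,suppress=True)
w1=pickle.load(open("w1.pkl","rb"));w2=cam("wrist");pickle.dump(w2,open("w2.pkl","wb"))
s=ctrl.get_state();print(s["qpos"],s["eef_pos"])
sc=cam("scene");sd=cam("side")
print("cup left",tri((sc,(168,206)),(sd,(313,157))))
ims=[]
for w in(w1,w2):
    u,v=proj(w,[.442,.148,.025]).astype(int); print(u,v)
    x0,y0=u-60,v-65
    c=w["img"][max(y0,0):y0+130,x0:x0+120]
    hsv=cv2.cvtColor(c,cv2.COLOR_BGR2HSV)
    # print rows of saturation
    m=((hsv[:,:,1]<22)).astype(np.uint8)*255
    ims.append(np.hstack([cv2.resize(c,(400,400*c.shape[0]//c.shape[1]),interpolation=cv2.INTER_CUBIC),cv2.resize(cv2.cvtColor(m,cv2.COLOR_GRAY2BGR),(400,400*c.shape[0]//c.shape[1]),interpolation=cv2.INTER_NEAREST)]));print(x0,max(y0,0),c.shape)
im=np.vstack(ims);im=cv2.resize(im,(550,int(550*im.shape[0]/im.shape[1])));print(im.shape);cv2.imwrite("pics/m1.png",im)
E
```

```text
time: 1.68
eef_pos: [0.4559, 0.1796, 0.2313]
tcp_rot: [0.707, 0.707, -0.0, 0.0]
contact_force: [-0.7, 0.1, 0.9]
opening: 1.004
finger_force: 0.0
[ 0.1674 -0.131   2.0205 -0.0004  1.2522  0.1686] [0.4559 0.1792 0.2313]
cup left (array([0.4504, 0.3751, 0.032 ]), [np.float64(0.0002455320372576146), np.float64(0.00024553203725756077)])
267 108
207 43 (130, 120, 3)
301 240
241 175 (130, 120, 3)
(595, 550, 3)
```

View pics/m1.png

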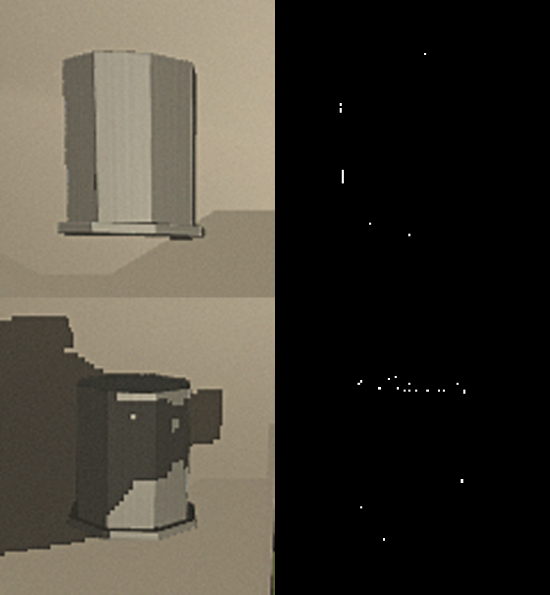

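The crops show, in view 1, the closed end's top edge at v≈66, the lip at v≈140–146, and the body at u≈235–292. In view 2 the closed end's top edge is at v≈216 and the lip is at v≈270–281. Next I'll read exact edges from brightness profiles.

```bash
python3 - <<'E'
from h import *
import pickle
for n,c0,c1,r in(("w1",(258,270),(60,150),(80,100,120,130,143)),("w2",(300,306),(205,284),(225,240,250,262,278))):
    g=cv2.cvtColor(pickle.load(open(n+".pkl","rb"))["img"],cv2.COLOR_BGR2GRAY).astype(float)
    a=g[c1[0]:c1[1],c0[0]:c0[1]].mean(1); d=np.diff(a)
    print(n,"rows",[(c1[0]+i+.5,int(d[i])) for i in range(len(d)) if abs(d[i])>9])
    for v in r:
        b=g[v-2:v+3,225:350].mean(0) if n=="w1" else g[v-2:v+3,262:340].mean(0); o=225 if n=="w1" else 262
        d=np.diff(b); print(v,[(o+i+.5,int(d[i])) for i in range(len(d)) if abs(d[i])>9 and o+i<(302 if n=="w1" else 340)])
E
```

```text
w1 rows [(64.5, -23), (65.5, 14), (139.5, -71), (140.5, 66), (143.5, -11), (144.5, -103), (145.5, 99)]
80 [(233.5, -35), (234.5, -24), (246.5, -12), (247.5, 49), (248.5, 17), (271.5, -23), (272.5, -32), (289.5, 16), (290.5, -83), (291.5, 47), (292.5, 77)]
100 [(234.5, -35), (235.5, -26), (247.5, -13), (248.5, 72), (272.5, -50), (289.5, 34), (290.5, -90), (291.5, 47), (292.5, 70)]
120 [(235.5, -28), (236.5, -28), (247.5, -40), (248.5, 69), (249.5, 24), (272.5, -48), (289.5, 20), (290.5, -85), (291.5, 80), (292.5, 41)]
130 [(235.5, -33), (236.5, -25), (248.5, 9), (249.5, 44), (272.5, -48), (289.5, 15), (290.5, -79), (291.5, 78), (292.5, 40)]
143 [(231.5, -30), (232.5, -16), (234.5, -19), (246.5, 43), (273.5, -12), (274.5, -27), (290.5, -12), (293.5, 23), (294.5, -61), (295.5, 39), (296.5, 18)]
w2 rows [(206.5, 10), (207.5, -70), (208.5, -34), (216.5, 121), (219.5, -95), (220.5, -16), (253.5, -11), (254.5, 98), (274.5, 9), (275.5, -107), (276.5, 51), (277.5, 61), (278.5, -9), (279.5, -11)]
225 [(287.5, 11), (297.5, 41), (299.5, -38), (308.5, -12), (337.5, 93)]
240 [(287.5, 10), (322.5, 10), (323.5, 45), (324.5, 16), (333.5, 20)]
250 [(273.5, -10), (287.5, 9), (313.5, 25), (315.5, 39), (320.5, -29), (321.5, 28), (323.5, 33)]
262 [(273.5, -12), (287.5, 9), (292.5, 16), (293.5, -10), (294.5, 60), (296.5, 17), (307.5, -22), (308.5, -16), (322.5, 21)]
278 [(277.5, 12), (283.5, -9), (288.5, 61), (309.5, -17), (311.5, 13)]
```

```bash
python3 - <<'E'
from h import *
import pickle
np.set_printoptions(precision=4,suppress=True)
w1=pickle.load(open("w1.pkl","rb"));w2=pickle.load(open("w2.pkl","rb"))
A,ra=tri((w1,(260.0,65)),(w2,(298,216.5)));B,rb=tri((w1,(260.9,140)),(w2,(297.8,275.5)))
print(A,ra,B,rb,np.linalg.norm(B-A),"elev",np.degrees(np.arcsin((B-A)[2]/np.linalg.norm(B-A))),"yaw",np.degrees(np.arctan2((B-A)[0],-(B-A)[1])))
# silhouettes of body side on z=.037
for v,l,r in((80,234,292),(130,236,291.3)): print(onz(w1,(l,v),.037),onz(w1,(r,v),.037))
# dish: bright pixels
for n,c in(("w1",w1),("scene",cam("scene")),("side",cam("side"))):
    hsv=cv2.cvtColor(c["img"],cv2.COLOR_BGR2HSV)
    u,v=proj(c,[.42,-.203,.012]).astype(int)
    g=cv2.cvtColor(c["img"],cv2.COLOR_BGR2GRAY)
    h=45 if n=="w1" else 32
    m=np.zeros_like(g);m[v-h:v+h,u-h:u+h]=((g>195)&(hsv[:,:,1]<40))[v-h:v+h,u-h:u+h]*255
    cn=max(cv2.findContours(m,0,2)[0],key=cv2.contourArea)
    print(n,u,v,cv2.contourArea(cn),cv2.boundingRect(cn),cv2.approxPolyDP(cn,6,True)[:,0].tolist())
    k=m.copy();cv2.drawContours(k,[cn],-1,255,-1)
    ho,hi=cv2.findContours(m,2,1);
    print([ (cv2.fitEllipse(x)) for x,i in zip(ho,hi[0]) if i[3]>=0 and len(x)>=25])
E
```

```text
[0.4401 0.1807 0.0509] [np.float64(7.111212109746916e-05), np.float64(7.111212109755982e-05)] [0.4388 0.121  0.0542] [np.float64(0.0003125421528056493), np.float64(0.00031254215280558526)] 0.059858444896197426 elev 3.097424726095751 yaw -1.206164705201369
[0.4147 0.1709 0.037 ] [0.4658 0.171  0.037 ]
[0.4135 0.1291 0.037 ] [0.4643 0.1292 0.037 ]
w1 263 400 104.0 (256, 393, 14, 12) [[257, 394], [259, 403], [269, 401]]
[((262.69293212890625, 398.57049560546875), (9.470208168029785, 11.2534818649292), 107.91590881347656)]
scene 399 297 1471.0 (370, 276, 61, 44) [[387, 276], [370, 303], [413, 319], [430, 290]]
[((399.74517822265625, 298.4917907714844), (29.693334579467773, 38.50444412231445), 95.72354125976562)]
side 308 325 1415.5 (286, 307, 46, 34) [[287, 308], [286, 340], [331, 337], [330, 308]]
[((308.1964416503906, 324.0105895996094), (28.86222267150879, 37.476097106933594), 87.62333679199219)]
```

```bash
python3 - <<'E'
from h import *
import pickle
np.set_printoptions(precision=4,suppress=True)
w1=pickle.load(open("w1.pkl","rb"));s=cam("scene");d=cam("side")
print("well rim tri",tri((s,(399.75,298.5)),(d,(308.2,324.0))),onz(s,(399.75,298.5),.016),onz(d,(308.2,324),.016))
# dark central drain hole: darkest blob near projected centre
P=[]
for n,c in(("w1",w1),("scene",s),("side",d)):
    g=cv2.cvtColor(c["img"],cv2.COLOR_BGR2GRAY);u,v=proj(c,[.42,-.203,.008]).round().astype(int)
    w=255.-g[v-5:v+6,u-5:u+6];w=np.clip(w-np.percentile(w,70),0,None);yy,xx=np.mgrid[v-5:v+6,u-5:u+6]
    uv=((w*xx).sum()/w.sum(),(w*yy).sum()/w.sum());P.append((c,uv));print(n,uv,onz(c,uv,.008))
print(tri(*P))
g=cv2.cvtColor(w1["img"],cv2.COLOR_BGR2GRAY)
x=g[396:403,218:305].mean(0);dd=np.diff(x);print([(218+i+.5,int(q)) for i,q in enumerate(dd) if abs(q)>8])
E
```

```text
well rim tri (array([ 0.4182, -0.2023,  0.0122]), [np.float64(0.002269838849266562), np.float64(0.0022698388492665613)]) [ 0.4123 -0.2053  0.016 ] [ 0.4191 -0.2029  0.016 ]
w1 (np.float64(263.03553299492387), np.float64(398.8578680203046)) [ 0.4191 -0.204   0.008 ]
scene (np.float64(400.1028806584362), np.float64(298.4681069958848)) [ 0.4203 -0.2036  0.008 ]
side (np.float64(308.4587852494577), np.float64(326.3204989154013)) [ 0.4196 -0.202   0.008 ]
(array([ 0.4194, -0.2034,  0.009 ]), [np.float64(0.000326780345699799), np.float64(0.0004922603342390291), np.float64(0.0004071885852455881)])
[(225.5, 57), (226.5, 10), (232.5, -18), (233.5, -28), (234.5, -64), (235.5, 95), (236.5, 19), (244.5, -21), (245.5, -54), (246.5, -25), (248.5, 36), (249.5, 68), (257.5, -25), (258.5, -86), (259.5, -50), (261.5, -14), (263.5, 8), (265.5, 36), (266.5, 71), (267.5, 74), (274.5, 8), (275.5, -41), (276.5, -58), (277.5, -14), (278.5, 15), (279.5, 38), (280.5, 55), (288.5, -64), (290.5, 36), (291.5, 18), (297.5, -50), (298.5, -18)]
```

```bash
cat >> h.py <<'E'
np.set_printoptions(precision=4,suppress=True)
def delta(p,M):
    "shift and turn to TCP pose p, M(3x3) along present tool axes"
    s=ctrl.get_state();T=R.from_quat(s["tcp_rot"])
    print("d",T.inv().apply(np.array(p)-s["eef_pos"]),"rv",(T.inv()*R.from_matrix(M)).as_rotvec())
a=np.array([-.025,-.997,.065]);a/=np.linalg.norm(a)
mid=np.array([.4394,.1512,.0277])
def grasp(L):
    y=np.cross([0,0,1.],a)*1.;y/=np.linalg.norm(y);   # level, ~ +x
    dn=np.cross(y,a); dn*=-np.sign(dn[2])
    z=np.cos(L)*dn+np.sin(L)*a; return np.column_stack([np.cross(y,z),y,z])
E
python3 - <<'E'
from h import *
M=grasp(np.radians(35));print(M)
g=mid+M[:,2]*.022
print(g); delta(g-.08*M[:,2],M); delta(g,M)
E
```

```text
[[ 0.0196  0.9997 -0.0157]
 [ 0.7799 -0.0251 -0.6254]
 [-0.6256  0.     -0.7801]]
[0.4391 0.1374 0.0105]
d [ 0.008  -0.015   0.1584] rv [ 0.0082 -0.6759  0.023 ]
d [-0.042  -0.0162  0.2208] rv [ 0.0082 -0.6759  0.023 ]
```

```bash
python3 inch.py '[[0.03,-0.01,0.02,0,-0.18,0.01,1],[0.05,-0.015,0.05,0,-0.36,0.02,1],[0.05,-0.015,0.08,0.01,-0.54,0.02,1],[0.04,-0.015,0.11,0.01,-0.676,0.023,1],[0.01,-0.015,0.155,0.01,-0.676,0.023,1],[0.01,-0.015,0.155,0.01,-0.676,0.023,1],[0.01,-0.015,0.155,0.01,-0.676,0.023,1]]' 30; python3 - <<'E'
from h import *
s=ctrl.get_state();print(s["qpos"],s["eef_pos"])
M=grasp(np.radians(35));g=mid+M[:,2]*.022
delta(g,M)
w=cam("wrist");cv2.imwrite("pics/w3.png",w["img"])
E
```

```text
time: 2.9
eef_pos: [0.441, 0.1904, 0.0775]
tcp_rot: [0.676, 0.659, -0.237, 0.231]
contact_force: [0.2, 0.0, 1.1]
opening: 1.006
finger_force: 0.0
[ 0.4813  0.3099  1.974  -0.6061  1.2855  0.8103] [0.441  0.1904 0.0775]
d [ 0.0005 -0.0007  0.0854] rv [ 0.0001 -0.0008 -0.    ]
```

View pics/w3.png

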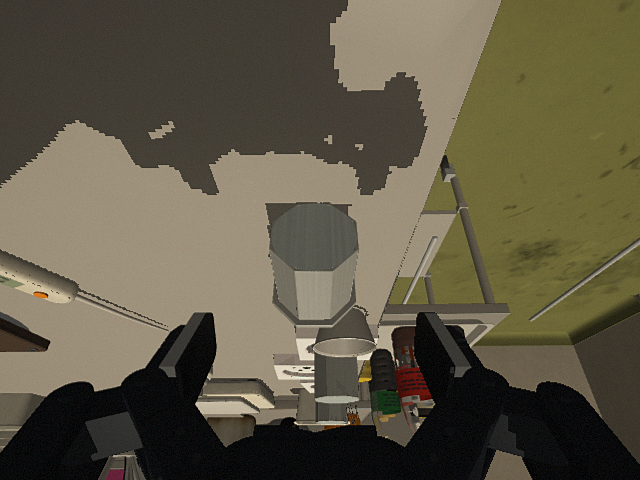

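The wrist picture shows the mould centred between the fingers at u≈314, with its closed end toward the camera. I'll advance and grip.

```bash
python3 inch.py '[[0,0,0.03,0,0,0,1],[0,-0.001,0.06,0,0,0,1],[0,-0.001,0.085,0,0,0,1],[0,-0.001,0.085,0,0,0,1],[0,-0.001,0.085,0,0,0,1]]' 30; python3 inch.py '[[0,0,0,0,0,0,0.4],[0,0,0,0,0,0,0.2],[0,0,0,0,0,0,0],[0,0,0,0,0,0,0],[0,0,0,0,0,0,0],[0,0,0,0,0,0,0],[0,0,0,0,0,0,0],[0,0,0,0,0,0,0]]' 40
```

```text
time: 3.58
eef_pos: [0.4393, 0.138, 0.0119]
tcp_rot: [0.676, 0.659, -0.236, 0.232]
contact_force: [0.7, 0.6, 0.1]
opening: 1.002
finger_force: 0.0
time: 4.58
eef_pos: [0.4383, 0.1375, 0.0109]
tcp_rot: [0.675, 0.659, -0.237, 0.231]
contact_force: [-0.8, 4.0, 5.9]
opening: 0.581
finger_force: 42.2
```

```bash
python3 inch.py '[[-0.01,0,-0.012,0,0,0,0],[-0.03,0,-0.04,0,0,0,0],[-0.07,0,-0.08,0,0,0,0],[-0.1,0,-0.12,0,0,0,0],[-0.13,0,-0.16,0,0,0,0],[-0.13,0,-0.16,0,0,0,0]]'; cat >> h.py <<'E'
L=np.radians(35)
def place(th):
    h=-np.array([np.cos(th),-np.sin(th),0]);u=np.array([0,0,1.])
    z=np.cos(L)*h-np.sin(L)*u;x=np.sin(L)*h+np.cos(L)*u; return np.column_stack([x,np.cross(z,x),z])
E
python3 - <<'E'
from h import *
s=ctrl.get_state();print(s["qpos"],s["eef_pos"],s["opening"],s["finger_force"])
P=place(0.0)
t=np.array([.4195,-.2035,.009+.036])+.022*P[:,2];print("TCP target",t)
delta([.50,-.1,.30],P)
T=R.from_quat(s["tcp_rot"]);D=T.inv()*R.from_matrix(P);rv=D.as_rotvec()
for f in np.arange(.25,1.01,.25):print((T*R.from_rotvec(rv*f)).as_matrix()[:,2], T.inv().apply(s["eef_pos"]*(-f)+f*np.array([.5,-.1,.30])),rv*f)
cv2.imwrite("pics/s4.png",cv2.resize(cam("scene")["img"][100:340,150:470],(800,600)))
E
```

```text
time: 5.32
eef_pos: [0.44, 0.1363, 0.2212]
tcp_rot: [0.676, 0.658, -0.234, 0.233]
contact_force: [-0.2, 0.3, -1.5]
opening: 0.581
finger_force: 41.7
[ 0.3912  0.0296  1.9898 -0.6139  1.4528  0.5974] [0.44   0.1363 0.2212] 0.5805264217360119 41.70230255462229
TCP target [ 0.4015 -0.2035  0.0324]
d [-0.2325  0.0664  0.0849] rv [ 0.2571  1.2477 -1.7297]
[-0.1291 -0.3669 -0.9212] [-0.0581  0.0166  0.0212] [ 0.0643  0.3119 -0.4324]
[-0.3465 -0.1396 -0.9276] [-0.1162  0.0332  0.0425] [ 0.1285  0.6238 -0.8648]
[-0.6004 -0.0046 -0.7997] [-0.1744  0.0498  0.0637] [ 0.1928  0.9358 -1.2973]
[-0.8192  0.     -0.5736] [-0.2325  0.0664  0.0849] [ 0.2571  1.2477 -1.7297]
```

View pics/s4.png

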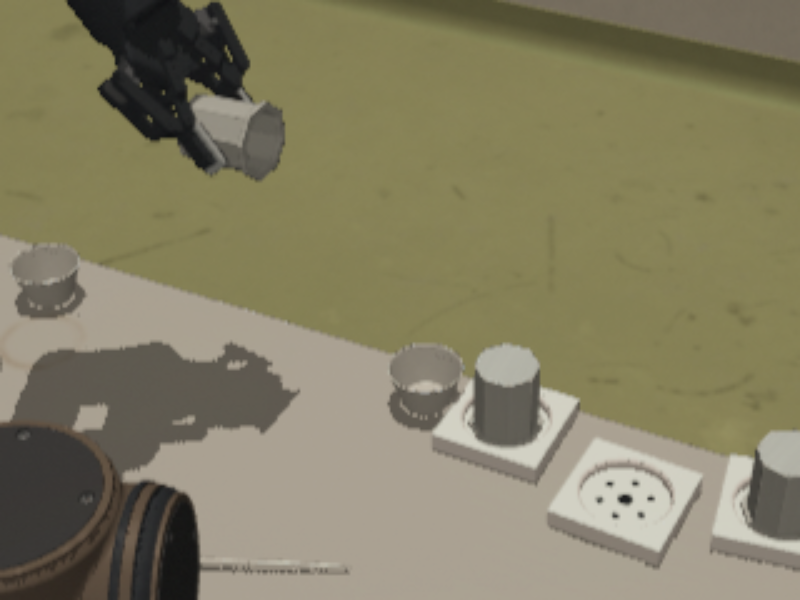

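The crop shows the mould held in the gripper at about (235,135), rim to the right, and nothing else disturbed. I'll carry it over while turning it.

```bash
python3 inch.py '[[-0.02,0.006,0.008,0.022,0.107,-0.148,0],[-0.04,0.012,0.016,0.044,0.214,-0.296,0],[-0.06,0.018,0.024,0.066,0.321,-0.444,0],[-0.08,0.024,0.032,0.088,0.428,-0.592,0],[-0.1,0.03,0.04,0.11,0.535,-0.74,0],[-0.12,0.036,0.048,0.132,0.642,-0.888,0],[-0.14,0.042,0.056,0.154,0.749,-1.036,0],[-0.16,0.048,0.064,0.176,0.856,-1.184,0],[-0.18,0.054,0.072,0.198,0.963,-1.332,0],[-0.2,0.06,0.08,0.22,1.07,-1.48,0]]'; python3 - <<'E'
from h import *
s=ctrl.get_state();print(s["qpos"],s["eef_pos"],s["opening"])
P=place(0.0);t=np.array([.4195,-.2035,.045])+.022*P[:,2]
delta(t+[.03,0,.2],P);delta(t+[0,0,.1],P)
E
```

```text
time: 6.62
eef_pos: [0.4922, -0.0728, 0.2769]
tcp_rot: [0.117, 0.915, -0.041, -0.385]
contact_force: [1.0, 1.0, -0.7]
opening: 0.581
finger_force: 41.7
[-0.264   0.3081  1.6039 -0.1898  2.003  -1.5892] [ 0.4922 -0.0728  0.2769] 0.580618651974187
d [-0.022  -0.1305  0.0725] rv [ 0.0359  0.1621 -0.2466]
d [-0.0712 -0.1194  0.1639] rv [ 0.0359  0.1621 -0.2466]
```

```bash
python3 inch.py '[[-0.005,-0.03,0.015,0.02,0.09,-0.13,0],[-0.01,-0.07,0.035,0.036,0.162,-0.247,0],[-0.018,-0.11,0.06,0.036,0.162,-0.247,0],[-0.05,-0.125,0.12,0.036,0.162,-0.247,0],[-0.07,-0.12,0.164,0.036,0.162,-0.247,0],[-0.07,-0.12,0.164,0.036,0.162,-0.247,0],[-0.07,-0.12,0.164,0.036,0.162,-0.247,0]]'; python3 - <<'E'
from h import *
s=ctrl.get_state();print(s["qpos"],s["eef_pos"],s["opening"],s["contact_force"])
P=place(0.0);t=np.array([.4195,-.2035,.045])+.022*P[:,2]
delta(t,P)
sc=cam("scene");sd=cam("side")
m=s["eef_pos"]-.022*R.from_quat(s["tcp_rot"]).as_matrix()[:,2]
ims=[]
for c in(sc,sd):
    u,v=proj(c,m).round().astype(int);print(u,v,[proj(c,m+[0,0,k]) for k in(.028,-.036)])
    ims.append(cv2.resize(c["img"][v-40:v+60,u-50:u+50],(400,400),interpolation=cv2.INTER_CUBIC))
import pickle;pickle.dump((sc,sd),open("p5.pkl","wb"))
cv2.imwrite("pics/p5.png",np.hstack(ims))
E
```

```text
time: 7.5
eef_pos: [0.4026, -0.2035, 0.1361]
tcp_rot: [0.002, 0.889, -0.002, -0.459]
contact_force: [0.7, -0.6, -0.8]
opening: 0.582
finger_force: 41.8
[-0.482   0.4348  1.7831 -0.4001  1.799  -1.9555] [ 0.4026 -0.2035  0.1361] 0.5819440945475377 [ 0.6502 -0.5573 -0.8075]
d [-0.0838  0.0006  0.061 ] rv [-0.0018  0.0072 -0.0052]
405 243 [array([406.649 , 231.1328]), array([404.013 , 258.1679])]
309 276 [array([308.5841, 265.3234]), array([308.7325, 290.0287])]
```

View pics/p5.png

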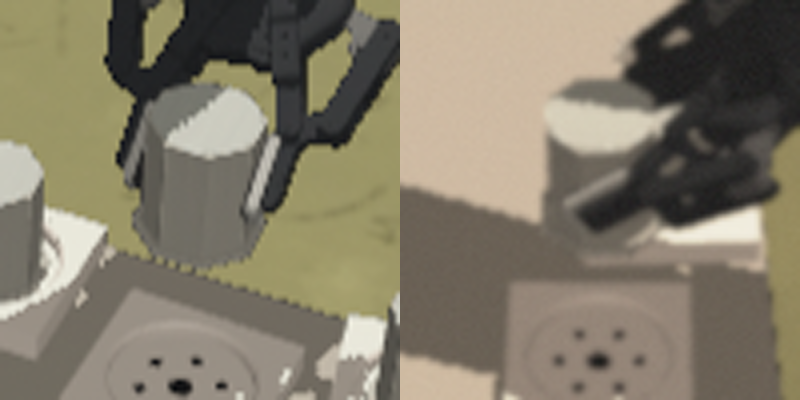

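The crops show the mould upright, rim down, over the empty dish. Its top centre is at about (406,233) in the scene view and (309,265) in the side view. I'll triangulate the top and rim against the well.

```bash
python3 - <<'E'
from h import *
import pickle
sc,sd=pickle.load(open("p5.pkl","rb"))
s=ctrl.get_state();m=s["eef_pos"]-.022*R.from_quat(s["tcp_rot"]).as_matrix()[:,2]
print("nominal top",m+[0,0,.028]);print(tri((sc,(406.5,233.3)),(sd,(309,264.9))))
# widths of body/lip silhouette in scene (green background) 
hsv=cv2.cvtColor(sc["img"],cv2.COLOR_BGR2HSV)
for v in range(240,270,2):
    sat=hsv[v,380:432,1].astype(int);lo=np.where(sat<60)[0]+380;print(v,lo.min() if len(lo) else None,lo.max() if len(lo) else None,end="; ")
E
```

```text
nominal top [ 0.4218 -0.2038  0.1781]
(array([ 0.4206, -0.2025,  0.1741]), [np.float64(0.002202972420831954), np.float64(0.0022029724208320954)])
240 385 430; 242 384 428; 244 385 427; 246 386 427; 248 386 426; 250 390 425; 252 390 425; 254 390 424; 256 388 420; 258 388 421; 260 380 420; 262 380 419; 264 380 418; 266 380 417; 268 380 411;
```

```bash
python3 inch.py '[[-0.025,0.0005,0.018,0,0.007,-0.005,0],[-0.045,0.0005,0.032,0,0.007,-0.005,0],[-0.06,0.0005,0.043,0,0.007,-0.005,0],[-0.066,0.0005,0.048,0,0.007,-0.005,0],[-0.066,0.0005,0.048,0,0.007,-0.005,0],[-0.066,0.0005,0.048,0,0.007,-0.005,0]]'; python3 - <<'E'
from h import *
P=place(0.0);t=np.array([.4195,-.2035,.044])+.022*P[:,2]
delta(t,P)
import pickle
ims=[]
s=ctrl.get_state();m=s["eef_pos"]-.022*R.from_quat(s["tcp_rot"]).as_matrix()[:,2];print(m,s["contact_force"],s["wrist_torque"])
for n in("scene","side"):
    c=cam(n);u,v=proj(c,m-[0,0,.02]).round().astype(int);print(u,v)
    ims.append(cv2.resize(c["img"][v-40:v+40,u-40:u+40],(400,400),interpolation=cv2.INTER_CUBIC))
cv2.imwrite("pics/p6.png",np.hstack(ims))
E
```

```text
time: 8.35
eef_pos: [0.4018, -0.2036, 0.0544]
tcp_rot: [-0.0, 0.887, -0.001, -0.461]
contact_force: [-0.4, 0.1, -0.9]
opening: 0.577
finger_force: 41.9
d [-0.0187  0.0002  0.0135] rv [-0.002   0.0017 -0.0008]
[ 0.4198 -0.2036  0.0671] [-0.4363  0.145  -0.9283] [ 0.0153 -0.4755 -0.0403]
401 284
308 314
```

View pics/p6.png

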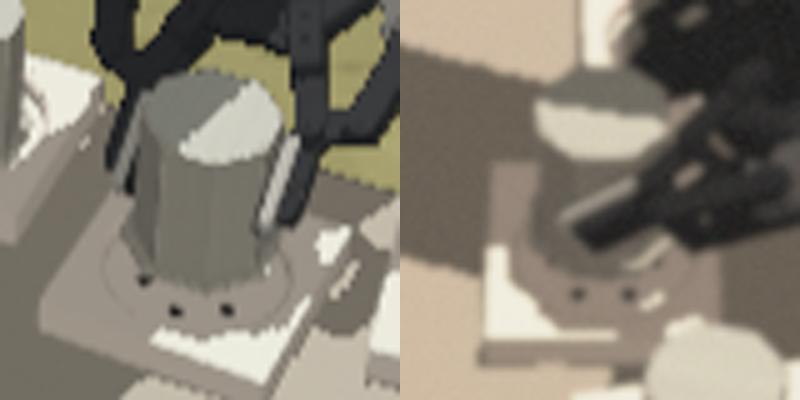

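The crops show the mould centred over the well in both views, with clear space all round. I'll lower it slowly and watch the force.

```bash
python3 inch.py '[[-0.004,0,0.003,0,0,0,0],[-0.008,0,0.0055,0,0,0,0],[-0.0115,0,0.008,0,0,0,0],[-0.0115,0,0.008,0,0,0,0]]'; python3 inch.py '[[-0.0016,0,0.0011,0,0,0,0],[-0.0033,0,0.0023,0,0,0,0],[-0.0033,0,0.0023,0,0,0,0]]'; python3 inch.py '[[-0.0008,0,0.0006,0,0,0,0],[-0.0016,0,0.0011,0,0,0,0],[-0.0016,0,0.0011,0,0,0,0]]'
```

```text
time: 8.95
eef_pos: [0.4008, -0.2031, 0.0391]
tcp_rot: [-0.0, 0.887, -0.0, -0.462]
contact_force: [-0.1, -0.1, -0.4]
opening: 0.585
finger_force: 41.9
time: 9.32
eef_pos: [0.4011, -0.2033, 0.0354]
tcp_rot: [-0.0, 0.887, -0.001, -0.462]
contact_force: [-0.9, 0.1, -1.2]
opening: 0.58
finger_force: 41.9
time: 9.7
eef_pos: [0.4012, -0.2033, 0.0335]
tcp_rot: [-0.0, 0.887, -0.001, -0.462]
contact_force: [0.5, -0.3, -1.0]
opening: 0.582
finger_force: 41.9
```

Two millimetres above nominal and no contact yet, so I'll continue in 1 mm steps.

```bash
for i in 1 2 ; do python3 inch.py '[[-0.0008,0,0.0006,0,0,0,0],[-0.0008,0,0.0006,0,0,0,0]]' | egrep 'pos|contact'; done
```

```text
eef_pos: [0.4011, -0.2033, 0.0325]
contact_force: [-0.5, 0.2, -1.1]
eef_pos: [0.4012, -0.2034, 0.0316]
contact_force: [-0.5, -1.2, -0.9]
```

```bash
python3 inch.py '[[-0.0008,0,0.0006,0,0,0,0],[-0.0008,0,0.0006,0,0,0,0]]' | egrep 'pos|contact'; python3 inch.py '[[-0.0008,0,0.0006,0,0,0,0],[-0.0008,0,0.0006,0,0,0,0]]' | egrep 'pos|contact'
```

```text
eef_pos: [0.4012, -0.2034, 0.0316]
contact_force: [-0.4, 0.6, 4.6]
eef_pos: [0.4012, -0.2034, 0.0315]
contact_force: [0.2, 1.2, 8.6]
```

Contact is at the expected height, pressing with about 9 N. I'll ease off slightly and open gradually.

```bash
python3 inch.py '[[0.0008,0,-0.0006,0,0,0,0],[0.0008,0,-0.0006,0,0,0,0]]' 20 | egrep 'contact|finger'; python3 inch.py '[[0,0,0,0,0,0,0.6],[0,0,0,0,0,0,0.65],[0,0,0,0,0,0,0.7],[0,0,0,0,0,0,0.85],[0,0,0,0,0,0,1],[0,0,0,0,0,0,1],[0,0,0,0,0,0,1]]'; python3 inch.py '[[0,0,-0.01,0,0,0,1],[0,0,-0.03,0,0,0,1],[0,0,-0.06,0,0,0,1],[0,0,-0.11,0,0,0,1],[0,0,-0.16,0,0,0,1],[0,0,-0.16,0,0,0,1],[0,0,-0.16,0,0,0,1]]'
python3 - <<'E'
from h import *
ims=[]
for n in("scene","side"):
    c=cam(n);u,v=proj(c,[.4195,-.2035,.03]).round().astype(int);print(u,v,proj(c,[.4195,-.2035,.072]))
    ims.append(cv2.resize(c["img"][v-60:v+60,max(u-80,0):u+80],(400,300),interpolation=cv2.INTER_CUBIC))
cv2.imwrite("pics/p7.png",np.hstack(ims))
E
```

```text
contact_force: [0.6, 1.4, 5.2]
finger_force: 42.3
time: 11.82
eef_pos: [0.4011, -0.2033, 0.0306]
tcp_rot: [-0.0, 0.887, -0.001, -0.462]
contact_force: [-0.2, 1.1, 0.4]
opening: 0.996
finger_force: 0.0
time: 12.7
eef_pos: [0.5317, -0.2028, 0.1218]
tcp_rot: [-0.0, 0.887, -0.0, -0.462]
contact_force: [-0.6, -0.0, 0.1]
opening: 0.997
finger_force: 0.0
401 291 [402.2354 274.7438]
308 319 [308.2691 304.8976]
```

View pics/p7.png

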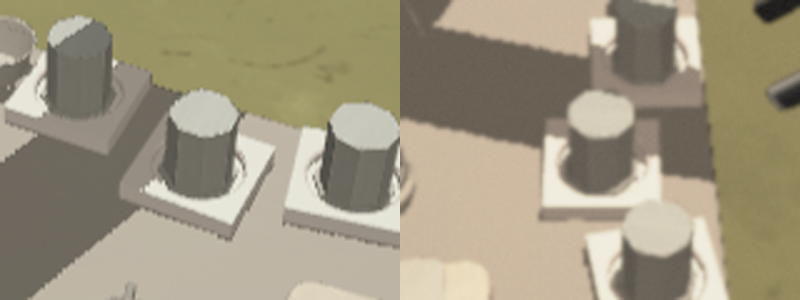

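The final picture shows the mould upright in the middle dish. Its top is at (402,275) in the scene view and (308,305) in the side view, which matches the well centre to within a pixel. The two neighbouring moulds are undisturbed, so I'll hand the job in.

```bash
python3 -c "
from plant import ctrl, camrig
print(ctrl.sign_off())"
```

```text
the job is handed in; nothing more can be done
None
```

The mould is standing rim down, flat in the well of the previously empty dish; the other two moulds were left untouched, and the job was handed in at about 13 s of the 40 s limit.

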